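# Draw out the middle syringe's plunger and hold it

### The arm

A 6-joint arm with a two-finger parallel gripper is mounted at the origin on the work surface. World frame = base frame: x ahead of the robot, y to its left, z up, the work surface at z = 0. Lengths are in mm, angles in degrees, forces in N, time in s.
With the tool pointing down it reaches from about 350 to 925 mm from the base axis. Payload 6.4 kg.
Tool frame: the origin (TCP) lies midway between the tips of the shut fingers; the grasp point (between the pads) lies 19 mm behind it (ctrl.pinch_z is the distance from the TCP to the grasp point, in mm); z points along the fingers, y is the line along which they close (so a half turn about z gives the same grasp; the last joint's range is limited). The gripper opens to 94 mm and grips with 3 to 60 N. Pads are 16 mm wide; open, the fingers measure 119 mm over their backs; the gripper's body (75 mm by 177 mm) begins 78 mm behind the grasp point.
Start: joints at [-76.152, 14.043, 89.255, -0, 76.702, -9.975], TCP at [262.555, -594.625, 205.455] pointing down, gripper open.
Joint ranges: [-179.41, 179.41], [-58.25, 129.5], [7.25, 145.43], [-54.29, 234.29], [11.92, 165.04], [-157.13, 157.13]. Speed limits (degrees/s): [147.25, 147.25, 180, 180, 180, 180].

### API

Orientations are given as [roll, pitch, yaw] about the fixed x, y, z axes, in that order (R = Rz(yaw) Ry(pitch) Rx(roll)).
In Python, from workcell import ctrl, effector, kin, telemetry, grab_frame, spotter gives the robot as it stands. Calls block until the motion is done:
- ctrl.reach(position, orientation): joint-space move of the TCP to a pose.
- ctrl.line_to(position, frame=None, rate=150, guard=None): straight line of the TCP; frame=None keeps the orientation; rate is the mean speed in mm/s. With guard (N) it stops when the force on the tool has changed by that much, and returns True; else False.
- ctrl.set_joints(angles): joint-space move.
- effector.gripper_open() and effector.grab(): open the fingers fully, or close them until they stop; the grip force is fixed at half the most.
- ctrl.dwell(seconds).
- kin.inverse_kinematics(position, orientation): joint angles nearest the present ones, or None.
- telemetry.state(): the state.
- grab_frame(name): name is "side" or "top"; returns a dict with "image" (400x640x3 uint8, blue, green, red), "z_map" (400x640 float32, mm along the optical axis (not along the pixel's ray), 0 where there is no reading), "camera_matrix" (3x3 intrinsics, pixels), "R" (3x3) and "t" (3): a world point X has camera coordinates R X + t. Camera axes: x right, y down, z forward; pixel columns grow to the right and rows downward; lengths in mm; the calibration is good to about 2 mm. A picture is of the moment at which its call begins.
A pose or a line that the arm cannot do raises ctrl.IKError and nothing moves.
- ctrl.hand_in(): hands the job in; it is judged then, once.
Trained networks look in the newest picture that a camera, given by its name, has taken for a name from the list of things; names that differ only in an ending like _2 or _b are one class to them, and where a whole thing is asked for, a point or a joint stands for the part that bears it (a point fixed in the world has none). Each returns a list of dicts, best first, with "p" (0 to 1); they miss things now and then, are a little off and sometimes report something else, mostly with a low value. They report only what shows in the picture. A call takes as long as a camera call. They do not tell look-alikes from the thing itself.
- spotter.find_in(query, camera): "pixel" ([column, row] in pixels, amid what is visible of it).
The state is a dict: "time": time; "q": joint angles; "joint_vel": joint speeds; "joint_torque": joint torques, N m; "tcp_pos": TCP position; "ee_rot": TCP orientation; "force": force on the tool from outside, world axes, zero at the start; "ft_torque": the same for the moment, N m; "finger_gap": finger opening in mm; "finger_force": force on a finger pad.
Only numpy, scipy, OpenCV 4.12 (cv2) and the standard library are available. Lean on these libraries where they do the work, as an engineer would, in place of code of your own. Each camera call takes 0.05 s, during which the arm holds its last target. There are 200 camera calls.

### The job

Three look-alike glass syringes of different thickness are clamped leaning in stands, all pushed home. Draw the plunger of the middle-sized one straight out along its barrel, without wrenching it sideways, until the whole red ring on its rod is just clear of the barrel's mouth (the ring's lower edge no more than about 10 mm above it), and finish still holding it there, gripped and motionless. Leave the other two plungers pushed home and the bottle, beaker and tube rack where they stand.

Things in the scene. Friction and masses are not known exactly. Their poses are not given: they have to be found in the camera images.
- barrel_s: Clear barrel of the smallest of three look-alike syringes, 21 mm outside, bore 15 mm, 95 mm long, fixed in its stand. Origin: centre of its mouth (upper, open end), 150 mm above the bench. z axis: out along the bore, leaning 15 degrees from vertical, roughly towards the robot. y axis: level; two small wings stick out 13 mm along +y and -y at the mouth. Stands are in any order.
- handle_s (a point): Point on the axis of the green handle of the smallest syringe's loose plunger, 30 mm above the handle's underside. Handle: cylinder 22 mm across, 50 mm long; below it the white rod, 13 mm across, 88 mm long, in the bore. z axis: out along the rod. At the start the handle's underside rests on the barrel's mouth (pushed home).
- stand_s: Fixed stand of that syringe: dark base plate 100 x 80 x 14 mm, steel post 120 mm tall at its far (+x) end, with a small clamp. Origin: on the underside, 5 mm to -x of the plate's centre; the barrel leans towards its -x.
- barrel_m: Clear barrel of the middle-sized of three look-alike syringes, 27 mm outside, bore 21 mm, 95 mm long, fixed in its stand. Origin: centre of its mouth (upper, open end), 150 mm above the bench. z axis: out along the bore, leaning 15 degrees from vertical, roughly towards the robot. y axis: level; two small wings stick out 13 mm along +y and -y at the mouth. Stands are in any order.
- handle_m (a point): Point on the axis of the green handle of the middle-sized syringe's loose plunger, 30 mm above the handle's underside. Handle: cylinder 28 mm across, 50 mm long; below it the white rod, 19 mm across, 88 mm long, in the bore. z axis: out along the rod. At the start the handle's underside rests on the barrel's mouth (pushed home).
- stand_m: Fixed stand of that syringe: dark base plate 100 x 80 x 14 mm, steel post 120 mm tall at its far (+x) end, with a small clamp. Origin: on the underside, 5 mm to -x of the plate's centre; the barrel leans towards its -x.
- barrel_l: Clear barrel of the largest of three look-alike syringes, 33 mm outside, bore 27 mm, 95 mm long, fixed in its stand. Origin: centre of its mouth (upper, open end), 150 mm above the bench. z axis: out along the bore, leaning 15 degrees from vertical, roughly towards the robot. y axis: level; two small wings stick out 13 mm along +y and -y at the mouth. Stands are in any order.
- handle_l (a point): Point on the axis of the green handle of the largest syringe's loose plunger, 30 mm above the handle's underside. Handle: cylinder 34 mm across, 50 mm long; below it the white rod, 25 mm across, 88 mm long, in the bore. z axis: out along the rod. At the start the handle's underside rests on the barrel's mouth (pushed home).
- stand_l: Fixed stand of that syringe: dark base plate 100 x 80 x 14 mm, steel post 120 mm tall at its far (+x) end, with a small clamp. Origin: on the underside, 5 mm to -x of the plate's centre; the barrel leans towards its -x.
- plunger_m: Whole plunger of the middle syringe: origin on its axis at the handle's underside, z out along the rod, 55 to 115 g. A red ring round the rod has its upper edge 40 mm and lower edge 46 mm below the handle's underside: wholly out once drawn 46 mm from home. Only weight and light rubbing resist the pull; let go, it may slide back.
- amber_bottle: Amber reagent bottle with blue cap, 72 mm diameter, 150 mm tall, off to the side; origin at the centre of its underside. Bystander.
- beaker: Empty glass beaker, 66 mm diameter, 85 mm tall, on the bench beyond the stands; origin at the centre of its underside. Bystander.
- tube_rack: Red rack of test tubes, 70 x 190 mm, 110 mm tall; origin at the centre of its underside. Bystander.
Not all that is in view belongs to the job. What is shaped like the stand_l but purple is not meant.

How it is judged (in metres and radians):
At the end, for the whole second after the job is handed in: Middle plunger drawn 45 to 59 mm, in line with the bore within 4.5 degrees, pressing on the barrel with under 20 N, gripped by the fingers and still (under 10 mm/s); other plungers home within 6 mm; bottle, beaker and rack within 20 mm of where they stood (z of handle_m in the frame of barrel_m between 0.075 and 0.089 m and contact force between the fingers and plunger_m above 2 N and linear speed of plunger_m below 0.01 m/s and angle between the z axis of plunger_m and the z axis of barrel_m, either way round below 0.08 rad and distance between handle_m and barrel_m below 0.095 m and contact force between plunger_m and barrel_m below 20 N and z of handle_s in the frame of barrel_s below 0.036 m and z of handle_l in the frame of barrel_l below 0.036 m and distance of each of amber_bottle, beaker, tube_rack from where it was at the start of the episode below 0.02 m); the arm keeps its last pose, push and grip.
It fails at once if the middle plunger is drawn far too far (over 70 mm) (z of handle_m in the frame of barrel_m above 0.1 m).
It fails at once if one of the other plungers is drawn out (over 10 mm) (z of handle_s in the frame of barrel_s above 0.04 m or z of handle_l in the frame of barrel_l above 0.04 m).
It fails at once if the plunger is wrenched against its barrel (over 40 N) (contact force between plunger_m and barrel_m above 40 N).
It fails at once if the bottle, beaker or tube rack is knocked or pushed (over 30 mm) (distance of any of amber_bottle, beaker, tube_rack from where it was at the start of the episode above 0.03 m).
It also fails if it takes over 38 s, if anything falls off the work surface, if the arm or the gripper's body presses on something with over 40 N, if the wrist force passes 120 N, or if a joint passes its speed limit or range.

## Working session

There is one attempt and no reset: what is moved stays moved. The work goes in short steps, each a Python script; the robot and the scene stay as the last script left them, time stands still between calls to the robot, and variables do not carry over. Pictures are saved under pics/ and viewed, at most 10 in all, crops included, and the job is handed in when it is done.

```bash
mkdir -p pics; python3 - <<'E'
from workcell import *
import cv2,pickle
for n in("side","top"):
    f=grab_frame(n); cv2.imwrite(f"pics/{n}0.png",f["image"]); pickle.dump(f,open(n+".pkl","wb"))
    print(n,f["camera_matrix"].tolist(),f["R"].round(3).tolist(),f["t"].round(1).tolist())
    for q in("handle_m","handle_s","handle_l","stand_m"):
        print(q,[(d["pixel"],round(d["p"],2)) for d in spotter.find_in(q,n)][:6])
print(telemetry.state())
E
```

```text
side [[485.87430350957027, 0.0, 313.2994052793788], [0.0, 485.87430350957027, 199.6874187908713], [0.0, 0.0, 1.0]] [[-0.807, -0.59, -0.012], [-0.438, 0.613, -0.657], [0.396, -0.525, -0.754]] [480.4, 333.4, 1145.4]
handle_m [([302.6, 251.6], 0.79), ([368.5, 151.9], 0.64), ([312.9, 193.5], 0.59), ([256.0, 183.9], 0.58)]
handle_s [([302.6, 251.6], 0.79), ([368.5, 151.9], 0.64), ([312.9, 193.5], 0.59), ([256.0, 183.9], 0.58)]
handle_l [([302.6, 251.6], 0.79), ([368.5, 151.9], 0.64), ([312.9, 193.5], 0.59), ([256.0, 183.9], 0.58)]
stand_m [([355.6, 185.0], 0.91), ([306.0, 222.5], 0.65), ([332.1, 327.9], 0.61), ([291.6, 279.2], 0.57), ([307.3, 208.4], 0.57), ([260.1, 343.9], 0.57)]
top [[454.50297055913074, 0.0, 322.16011288320163], [0.0, 454.50297055913074, 196.65381252733204], [0.0, 0.0, 1.0]] [[0.011, -1.0, 0.011], [-0.98, -0.013, -0.199], [0.199, -0.009, -0.98]] [-29.7, 578.7, 1329.1]
handle_m [([306.0, 188.4], 0.56), ([382.5, 201.0], 0.44), ([245.5, 217.4], 0.43)]
handle_s [([306.0, 188.4], 0.56), ([382.5, 201.0], 0.44), ([245.5, 217.4], 0.43)]
handle_l [([306.0, 188.4], 0.56), ([382.
[... 154 characters left out ...]
 260.1], 0.59)]
{'time': 0.5, 'q': array([-7.61517613e+01,  1.40448119e+01,  8.92576922e+01,  2.07673085e-03,
        7.67022772e+01, -9.97395006e+00]), 'joint_vel': array([-0.06695057, -0.00815355, -0.05301579,  0.07604283,  0.15081745,
       -0.0164616 ]), 'joint_torque': array([-3.08773706e-04, -4.15432477e+01, -3.14556134e+01,  6.84877764e-02,
        2.94575945e-02, -4.10912401e-05]), 'tcp_pos': array([ 262.55966498, -594.59954959,  205.41533273]), 'ee_rot': array([-1.79995641e+02, -2.81859237e-03,  2.38217109e+01]), 'force': array([-0.34890461, -0.59318596,  0.43837411]), 'ft_torque': array([ 0.03320863, -0.01193829,  0.00681711]), 'finger_force': 0.0, 'finger_gap': 94.13084739033701}
```

View pics/side0.png

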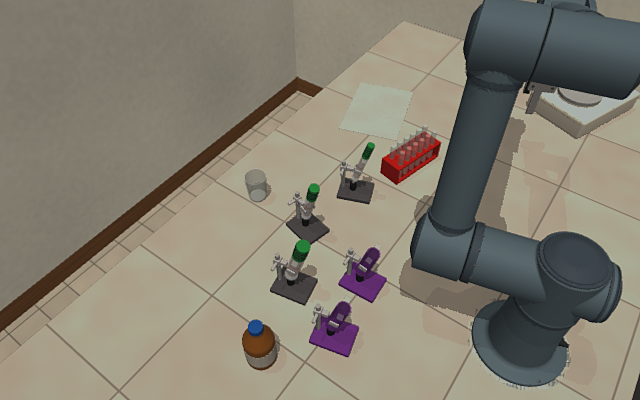

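View pics/top0.png

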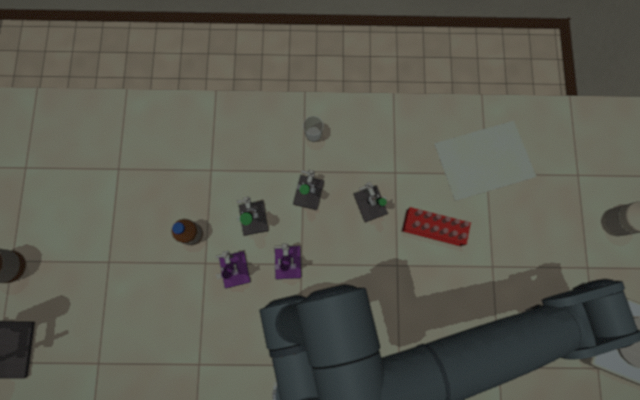

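The side view shows green-handled candidates at (302,251), thickest and nearest; (313,193), medium; and (369,152), thinnest. The purple stands at (370,260) and (340,315) are decoys. The top view shows the same handles at (246,218), (305,188) and (382,202). The bottle is at (185,230), the rack at (437,227) and the beaker at (314,130). I expect the middle one, side (313,193), to be the target, so I'll fit cylinders to check thickness.

```bash
cat > h.py <<'E'
import numpy as np,cv2
from scipy.optimize import least_squares
def green(f):
    hsv=cv2.cvtColor(f["image"],cv2.COLOR_BGR2HSV)
    m=cv2.inRange(hsv,(45,90,40),(80,255,255))
    return cv2.connectedComponentsWithStats(m)
def pts(f,mask):
    v,u=np.nonzero(mask&(f["z_map"]>0)); z=f["z_map"][v,u].astype(float)
    c=np.linalg.inv(f["camera_matrix"])@np.vstack([u,v,np.ones(len(u))])*z
    return (f["R"].T@(c-np.array(f["t"])[:,None])).T
def proj(f,X):
    c=f["R"]@np.asarray(X,float)+f["t"]; p=f["camera_matrix"]@c; return p[:2]/p[2]
def axis(yaw,tilt=15):
    a,t=np.radians(yaw),np.radians(tilt); return np.array([-np.sin(t)*np.cos(a),-np.sin(t)*np.sin(a),np.cos(t)])
E
python3 - <<'E'
from h import *
import pickle
F={n:pickle.load(open(n+".pkl","rb")) for n in("side","top")}
for n,f in F.items():
    k,l,s,c=green(f)
    for i in range(1,k):
        if s[i,4]<20: continue
        P=pts(f,l==i); med=np.median(P,0); P=P[np.linalg.norm(P-med,axis=1)<45]
        r=cv2.minAreaRect(np.argwhere(l==i)[:,::-1].astype(np.float32))
        print(n,c[i].round(1),s[i,4],"med",med.round(1),"min",P.min(0).round(),"max",P.max(0).round(),"rect px",np.round(r[1],1),"mm/px",round((f["R"]@med+f["t"])[2]/f["camera_matrix"][0,0],2))
# base plates: dark neutral points with height 8..20
for n,f in F.items():
    P=pts(f,np.ones((400,640),bool)); v,u=np.nonzero(f["z_map"]>0)
    im=f["image"][v,u].astype(int); sel=(im.max(1)<90)&(np.ptp(im,1)<25)&(abs(P[:,2]-14)<7)
    m=np.zeros((400,640),np.uint8); m[v[sel],u[sel]]=1
    k,l,s,c=cv2.connectedComponentsWithStats(m)
    for i in range(1,k):
        if s[i,4]<150: continue
        Q=pts(f,l==i); r=cv2.minAreaRect(Q[:,:2].astype(np.float32)); print(n,"plate",c[i].round(),s[i,4],r)
f=F["side"]; c=f["image"][135:310,240:400]; cv2.imwrite("pics/crop.png",cv2.resize(c,None,fx=3.4,fy=3.4,interpolation=cv2.INTER_CUBIC))
E
```

```text
side [367.9 150.1] 99 med [ 540.9 -179.1  187.3] min [ 528. -198.  150.] max [ 558. -171.  205.] rect px [ 6.7 17.4] mm/px 2.7
side [312.7 191.2] 136 med [571.6  33.1 194.8] min [558.  12. 151.] max [586.  41. 206.] rect px [10.3 18.4] mm/px 2.48
side [301.  249.6] 257 med [487.5 193.2 195.8] min [471. 168. 152.] max [504. 204. 203.] rect px [14.2 22.8] mm/px 2.24
top [304.4 188.8] 78 med [571.5  28.5 199. ] min [560.  15. 191.] max [584.  40. 206.] rect px [9. 9.] mm/px 2.74
top [381.5 201.6] 49 med [ 540.  -184.3  198.7] min [ 529. -194.  182.] max [ 550. -175.  203.] rect px [7. 7.] mm/px 2.74
top [245.9 218.2] 124 med [488.8 184.3 198.8] min [473. 168. 184.] max [506. 200. 206.] rect px [11.3 12. ] mm/px 2.71
side plate [356. 191.] 587 ((567.097900390625, -174.25318908691406), (99.62934875488281, 85.81063079833984), 21.308996200561523)
side plate [308. 228.] 673 ((601.6054077148438, 21.102291107177734), (79.498046875, 101.48953247070312), 77.00691986083984)
side plate [295. 287.] 900 ((517.7785034179688, 191.43150329589844), (99.99749755859375, 81.10728454589844), 11.310670852661133)
side plate [488. 317.] 444 ((80.09379577636719, -6.802276611328125), (54.046180725097656, 152.6544952392578), 7.844712257385254)
top plate [310. 196.] 509 ((603.795166015625, 20.387187957763672), (79.45999145507812, 101.11893463134766), 76.9588394165039)
top plate [369. 207.] 534 ((570.2167358398438, -175.35824584960938), (100.26258087158203, 80.10405731201172), 20.996318817138672)
top plate [257. 220.] 503 ((519.9036254882812, 190.94459533691406), (101.05890655517578, 78.98703002929688), 10.972894668579102)
top plate [ 16. 347.] 1082 ((121.53326416015625, 874.758056640625), (162.15621948242188, 97.98770141601562), 0.715505063533783)
```

View pics/crop.png

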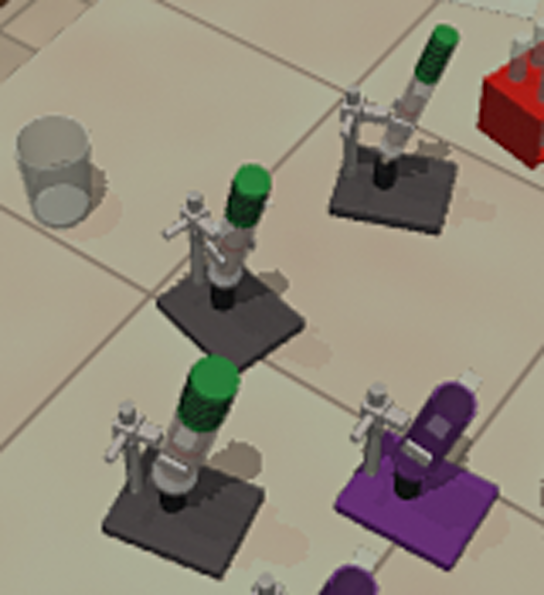

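The crop agrees: the widths of about 18, 25 and 32 mm rank as small, middle and large, so the middle syringe is the one at side (313,193), near (571,30). Next I'll fit its axis and move in above it.

```bash
cat >> h.py <<'E'
def fit(f,target,yaw=None):
    k,l,s,c=green(f); best=None
    for i in range(1,k):
        if s[i,4]<20: continue
        P=pts(f,l==i); 
        if np.linalg.norm(np.median(P,0)-target)<60: best=P
    P=best; P=P[np.linalg.norm(P-np.median(P,0),axis=1)<45]
    def res(x):
        a=axis(x[2]); m=np.array([x[0],x[1],150.]); d=P-m; s=d@a
        r=np.linalg.norm(d-np.outer(s,a),axis=1)-14.; return np.where(np.abs(r)<abs(s-50),r,s-50) # side or top cap
    y0=-13. if yaw is None else yaw
    w=lambda x:np.append(res(x),0 if yaw is None else 50*(x[2]-yaw))
    o=least_squares(w,[583,27,y0],loss="soft_l1",diff_step=1e-4)
    return o.x,np.sqrt(np.mean(res(o.x)**2)),len(P)
def rpy(yaw,flip=1):
    from scipy.spatial.transform import Rotation
    z=-axis(yaw); a=np.radians(yaw); y=flip*np.array([-np.sin(a),np.cos(a),0]); 
    return Rotation.from_matrix(np.c_[np.cross(y,z),y,z]).as_euler("xyz",degrees=True)
E
python3 - <<'E'
from h import *
import pickle
from workcell import *
F={n:pickle.load(open(n+".pkl","rb")) for n in("side","top")}
for n in F:
    for y in(None,-13.): print(n,y,fit(F[n],[571,30,195],y))
M=np.append(np.mean([fit(F[n],[571,30,195],-13.)[0][:2] for n in F],0),150.)
a=axis(-13); print(M)
for fl in(1,-1):
    for d in(90,11,65): print(fl,d,rpy(-13,fl).round(1),kin.inverse_kinematics(M+a*d,rpy(-13,fl)))
E
```

```text
side None (array([583.65234252,  23.12368209, -13.52307919]), np.float64(1.465395924357568), 131)
side -13.0 (array([584.26915073,  23.35376298, -12.99948174]), np.float64(1.4847293031653985), 131)
top None (array([582.33959847,  25.06954732, -22.88135011]), np.float64(1.8622285421507667), 78)
top -13.0 (array([582.80817795,  27.14691543, -13.00008949]), np.float64(1.8753759517697361), 78)
[583.53866434  25.2503392  150.        ]
1 90 [180.  15. 167.] [ -7.76509013  -8.75301223 110.53888673  -1.51491584  63.28193217
 -84.26129021]
1 11 [180.  15. 167.] [ -7.97905527  -1.33832736 111.93524268  -1.59501877  54.46856491
 -84.2222062 ]
1 65 [180.  15. 167.] [ -7.8347211   -6.5802055  111.16055339  -1.53431313  60.48664442
 -84.25383942]
-1 90 [180. -15. -13.] [ -7.76509013  -8.75301223 110.53888673  -1.51491584  63.28193217
  95.73870979]
-1 11 [180. -15. -13.] [ -7.97905527  -1.33832736 111.93524268  -1.59501877  54.46856491
  95.7777938 ]
-1 65 [180. -15. -13.] [ -7.8347211   -6.5802055  111.16055339  -1.53431313  60.48664442
  95.74616058]
```

```bash
python3 - <<'E'
from h import *
from workcell import *
M=np.array([583.5,25.25,150]); a=axis(-13); R=rpy(-13)
ctrl.line_to([262,-594,330],rate=200)
ctrl.reach(M+a*170,R); print(telemetry.state()["time"])
b=ctrl.line_to(M+a*14,rate=100,guard=6); ctrl.dwell(.2)
s=telemetry.state(); print(b,s["time"],s["tcp_pos"],s["ee_rot"],s["force"])
f=grab_frame("side"); u,v=proj(f,M+a*30); u,v=int(u),int(v)
cv2.imwrite("pics/near.png",cv2.resize(f["image"][v-80:v+60,u-100:u+100],None,fx=4,fy=4,interpolation=cv2.INTER_CUBIC))
E
```

```text
3.7167
False 5.625 [580.13175219  26.06331791 163.9490894 ] [179.9954022   15.04103534 166.9998828 ] [ 0.21993585 -0.48366433 -0.79386505]
```

View pics/near.png

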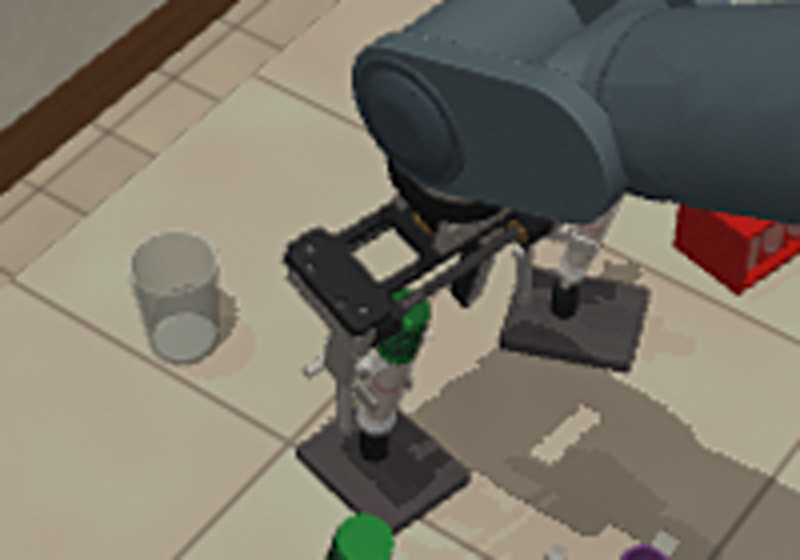

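The fingers straddle the middle handle at crop (405,330) without contact. Next I'll touch it lightly from each side to centre the grip, then grab.

```bash
python3 - <<'E'
from h import *
from workcell import *
s=telemetry.state(); C=s["tcp_pos"]; an=np.radians(-13); yv=np.array([-np.sin(an),np.cos(an),0])
h=[]
for sg in(1,-1):
    ctrl.line_to(C+sg*27*yv,rate=60)
    b=ctrl.line_to(C+sg*40*yv,rate=10,guard=2.5); s=telemetry.state()
    h.append((s["tcp_pos"]-C)@yv); print(b,h[-1],s["force"].round(1),s["time"])
C2=C+np.mean(h)*yv
ctrl.line_to(C2,rate=60); ctrl.dwell(.3); f0=telemetry.state()["force"]
print((telemetry.state()["tcp_pos"]-C2).round(2),f0.round(2))
effector.grab(); s=telemetry.state()
print(s["time"],s["finger_gap"],s["finger_force"],(s["force"]-f0).round(1),s["ft_torque"].round(2),s["tcp_pos"])
E
```

```text
True 34.2294576320424 [ 0.2 -1.4  0.5] 7.0833
True -34.38531204454422 [0.  0.8 0.6] 9.0667
[-0.03 -0.26  0.01] [ 0.77 -0.5  -0.14]
11.125 27.81786045965937 29.99978005886078 [-1.3 -0.1 -0.1] [ 0.06  0.01 -0.07] [580.06721138  26.01236176 163.86576061]
```

The gap of 27.8 mm confirms the 28 mm handle, and side force is near zero. Now I'll draw it along the axis in steps.

```bash
python3 - <<'E'
from h import *
from workcell import *
s=telemetry.state(); C=s["tcp_pos"]; f0=s["force"]; a=axis(-13)
for d in(10,25,40,51):
    b=ctrl.line_to(C+a*d,rate=25,guard=12); ctrl.dwell(.15); s=telemetry.state()
    print(d,b,((s["tcp_pos"]-C)@a).round(1),(s["force"]-f0).round(1),s["ft_torque"].round(2),s["finger_gap"].round(1),s["time"])
    if b: break
f=grab_frame("side"); u,v=map(int,proj(f,C+a*30))
cv2.imwrite("pics/drawn.png",cv2.resize(f["image"][v-40:v+60,u-60:u+60],None,fx=6,fy=6,interpolation=cv2.INTER_CUBIC)[:600])
E
```

```text
Traceback (most recent call last):
AttributeError: 'float' object has no attribute 'round'
```

```bash
python3 - <<'E'
from h import *
from workcell import *
C=np.array([580.067,26.012,163.866]); a=axis(-13); f0=telemetry.state()["force"]
for d in(10,25,40,51):
    b=ctrl.line_to(C+a*d,rate=25,guard=12); ctrl.dwell(.15); s=telemetry.state()
    print(d,b,round((s["tcp_pos"]-C)@a,1),s["force"].round(1),s["ft_torque"].round(2),round(s["finger_gap"],1),s["time"])
    if b: break
f=grab_frame("side"); u,v=map(int,proj(f,C+a*30))
cv2.imwrite("pics/drawn.png",cv2.resize(f["image"][v-40:v+60,u-60:u+60],None,fx=6,fy=6,interpolation=cv2.INTER_CUBIC)[:600])
E
```

```text
10 False 10.0 [ 0.3  0.8 -0.6] [0.09 0.02 0.01] 27.3 12.225
25 False 24.8 [0.7 0.2 0. ] [ 0.1   0.01 -0.01] 27.5 13.125
40 False 39.8 [-0.2  0.6 -0.2] [0.08 0.03 0.03] 27.6 14.025
51 False 50.8 [ 0.7  0.7 -0.9] [0.05 0.03 0.01] 27.7 14.7667
```

View pics/drawn.png

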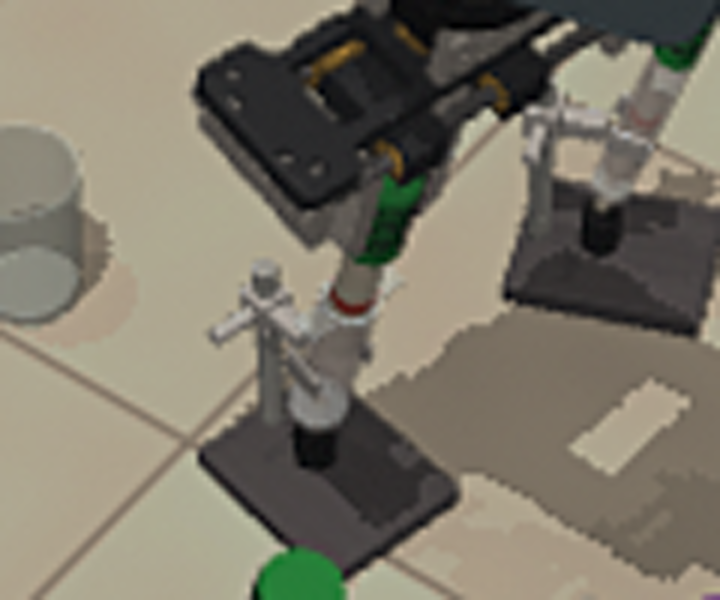

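The red ring at crop (350,300) shows just above the mouth at about (350,318), and forces are near zero. One check for slip, by measuring the handle's underside along the axis.

```bash
python3 - <<'E'
from h import *
from workcell import *
import pickle
M=np.array([583.5,25.25,150]); a=axis(-13)
def low(f,t):
    k,l,s,c=green(f); out=[]
    for i in range(1,k):
        P=pts(f,l==i)-M
        S=P@a; r=np.linalg.norm(P-np.outer(S,a),axis=1); out+=list(S[(r<22)])
    return np.sort(out)[:8].round(1)
print(low(pickle.load(open("side.pkl","rb")),0),low(grab_frame("side"),0),telemetry.state()["finger_force"])
E
```

```text
[0.4 0.5 1.4 1.6 3.7 3.9 4.7 5.7] [51.8 51.9 52.5 52.8 52.8 55.1 56.2 56.4] 29.99952793121338
```

The handle has risen about 51 mm with no slip, so I'm handing in.

```bash
python3 -c "
from workcell import *
print(ctrl.hand_in(), telemetry.state()['time'])"
```

```text
the job is handed in; nothing more can be done
the job is handed in; nothing more can be done
```

I drew the middle syringe's plunger about 51 mm along its barrel, leaving the red ring just clear of the mouth, and handed in with it still gripped and near-zero wrist force; I saw no contact with the other plungers or bystanders, though I did not re-measure them, and no verdict came back.

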